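Take a picture at the microscope console

ROBOT

A 7-joint arm with a two-finger parallel gripper is mounted at the origin on the work surface. World frame = base frame: x ahead of the robot, y to its left, z up, the work surface at z = 0. Lengths are in m, angles in rad, forces in N, time in s.
With the tool pointing down it reaches from about 0.425 to 0.875 m from the base axis. Payload 8.4 kg.
Tool frame: the origin (TCP) lies at the very end of the fingers, on their centre line; the grasp point (between the pads) lies 19 mm behind it; z points along the fingers, y is the line along which they close (so a half turn about z gives the same grasp; the last joint's range is limited). The gripper opens to 85 mm and grips with 20 to 120 N. Pads are 22 mm wide; open, the fingers measure 114 mm over their backs; the gripper's body (76 mm by 85 mm) begins 54 mm behind the grasp point. The pads swing forward as they close: fully open they stand 13 mm farther back than shut.
Start: joints at [-1.272, 0.333, 0.04, 1.465, -0.013, 1.343, -0.059], TCP at [0.252, 0.599, 0.231] pointing down, gripper open.
Joint ranges: [-2.58, 2.58], [-0.38, 2.09], [-1.3, 1.39], [0.25, 2.4], [-1.5, 4.64], [0.08, 2.09], [-2.65, 2.65]. Speed limits (rad/s): [2.22, 2.22, 2.79, 2.79, 3.14, 3.14, 3.14].

INTERFACE

Orientations are given as a unit quaternion [w, x, y, z].
In Python, from workcell import robot gives the robot as it stands.
- The arm moves only by the shell command python3 -m pendant 'ROWS' [FORCE]. ROWS is JSON, a list of rows, each a list of 7 numbers: the finger opening in cm, from 0 to 8.54, then the shift along the tool's x, y, z in cm, then the turn, a rotation vector about the tool's x, y, z in rad. In form: [[jaw, tx, ty, tz, wx, wy, wz], ...]. A call has 1 to 8 rows; each row is the pose to reach, as a shift and turn from the pose commanded when the call began, along the tool's axes at that moment; what a row does not reach only later rows make up. A row lasts 1/12 s, in which the tool goes at most 41.7 mm and 7.16 degrees, less where a joint would pass 70% of its speed; a pose out of reach is approached as far as the arm can. A call with a gripper value outside its range is refused whole. The fingers move at their own pace and stop on an object; FORCE is the grip in N (left out, the last holds). Time passes only in rows, so rows that repeat a pose let the fingers close. It gives the time, the measured TCP pose, the force, the opening and the grip force at its end, in the units of the state.
- robot.state(): the state, without advancing time (a new reading comes with each control period).
- robot.get_image(name): name is "scene" or "top" or "wrist"; returns the picture (400x640x3 uint8, blue, green, red); there is no depth.
- robot.camera_info(name): a dict with "fx", "fy", "cx", "cy" (pixels), "pose" (4x4, takes a point from camera to world coordinates). Camera axes: x right, y down, z forward; pixel columns grow to the right and rows downward; lengths in m; the calibration is good to about 2 mm. A picture is of the moment at which its call begins: read the wrist's pose just before it. camera_info takes no time and is no camera call; for the wrist camera it gives the pose at the moment of the call.
- robot.hand_in(): hands the job in; it is judged then, once.
The state is a dict: "time_s": time; "joint_positions": joint angles; "dq": joint speeds; "tau": joint torques, N m; "eef_pos": TCP position; "ee_rot": TCP orientation; "force": force on the tool from outside, world axes, zero at the start; "moment": the same for the moment, N m; "width": opening from 0.0 (shut) to 1.0 (fully open); "finger_force": force on a finger pad.
Only numpy, scipy, OpenCV 4.12 (cv2) and the standard library are available. Lean on these libraries where they do the work, as an engineer would, in place of code of your own. Each camera call takes 0.05 s, during which the arm holds its last target. There are 200 camera calls.

TASK

Take an inspection picture at the microscope's console: first push the raised end of the rocker switch down until it has tipped fully over, then press the long bar key all the way down so that it stays down, and last press the round key all the way down, keep it down for two seconds and let it come up again. Keep to that order, do not press the square key, and leave the jar, its lid, the tub and the steel bushing standing where they are.

Things in the scene. Friction and masses are not known exactly. Their poses are not given: they have to be found in the camera images.
- console: White box fixed to the bench, 250 (x) by 200 (y) by 45 mm high, turned up to 0.5 rad. Origin: centre of its underside, at bench height; z up. On its level top four black controls in grey surrounds (under 7 mm high) stand at x,y = (-70,45), (-70,-45), (20,45), (20,-45) mm in its frame; which is where changes from run to run, but their axes stay parallel to the console's.
- rocker_pad (a point): Point to push straight down: middle of the raised half of the rocker, 16 mm from its pivot towards the console's +x. The rocker, 56 (x) by 30 mm (y), has two flat halves meeting in a shallow V at a pivot line 13 mm above the console's top. At first the +x half slopes up to an end 11 mm above the pivot and the other is level; fully tipped, the +x half is level.
- rocker (a joint): Tilt of the rocker in rad: 0 to 0.05 at the start (off), 0.4 fully tipped over (on, against a stop). It is held by friction (0.04 N m, so about 3 N at rocker_pad) and stays where it is left.
- bar_key_top (a point): Centre of the top face of the bar key: a slim bar, 16 (x) by 70 (y) mm, its top 16 mm above the console's top when up and 10 mm when fully down; the surround is 26 x 80 x 6 mm high. Its z axis points up; x and y are parallel to the console's.
- bar_key (a joint): How far the bar key is pressed, in m: 0 up, 0.006 fully down. It has no return spring: friction of about 3 N holds it, so it stays down where it is left.
- round_key_top (a point): Centre of the top face of the round key, 32 mm in diameter, its top 16 mm above the console's top when up and 10 mm when fully down; the surround is 42 mm across and 6 mm high. Its z axis points up; x and y are parallel to the console's.
- round_key (a joint): How far the round key is pressed, in m: 0 up, 0.006 fully down. A spring (1.5 N at first, 5 N fully down) brings it up again when let go.
- square_key_top (a point): Centre of the top face of the square key, 30 by 30 mm, its top 16 mm above the console's top; not to be pressed. Its z axis points up; x and y are parallel to the console's.
- square_key (a joint): How far the square key is pressed, in m: 0 up, 0.006 fully down; sprung like the round key. It must stay up.
- glass_jar: Open clear glass jar, 44 mm across, 50 mm high, loose on the bench on the console's +y side. Origin: centre of its underside; z up.
- jar_lid: Black round jar lid, 48 mm across, 12 mm high, loose on the bench on the console's +y side. Origin: centre of its underside; z up.
- white_tub: White closed tub, 60 mm across, 85 mm high, loose on the bench on the console's -y side. Origin: centre of its underside; z up.
- bushing: Small flanged steel bushing, 24 mm across at the foot, 26 mm high, standing loose on the console's top near its +x edge, at least 75 mm from the centres of the nearest controls in the console's x. Origin: centre of its underside; z up.
Things that resemble listed ones, but are neither listed nor needed, are in the scene too. What is meant by the white_tub is not blue or turquoise, and is the smaller of those in its own colour.

How it is judged:
By the outcome, as a careful person would: the job done as asked, in the order asked, and still so for the second after the job is handed in, with the robot touching nothing.
It also fails if it takes over 42 s, if anything falls off the work surface, if the arm or the gripper's body presses on something with over 40 N, if the wrist force passes 120 N, or if a joint passes its speed limit or range.

## Working session

There is one attempt and no reset: what is moved stays moved. The work goes in short steps, Python scripts to look and compute and a shell command to move; the robot and the scene stay as the last step left them, time stands still between calls to the robot, and variables do not carry over. Pictures are saved under pics/ and viewed, at most 10 in all, crops included, and the job is handed in when it is done.

```bash
ls; mkdir -p pics; python3 - <<'E'
from workcell import robot
import cv2,numpy as np
s=robot.state();print(s)
for n in("top","scene"):
    c=robot.camera_info(n);print(n,c['fx'],c['cx'],c['cy'],np.round(c['pose'],3).tolist())
    cv2.imwrite(f'pics/{n}0.png',robot.get_image(n))
E
```

```text
pics
{'time_s': 0.0, 'joint_positions': array([-1.27220341,  0.33387653,  0.03988953,  1.46623186, -0.01337677,
        1.34329457, -0.05847501]), 'dq': array([ 0.00123492,  0.00011297,  0.00010241, -0.00135303, -0.00060365,
       -0.00038354, -0.00168712]), 'tau': array([ 1.98534610e-03, -6.58517861e+01,  1.36628989e+00, -4.05577111e+01,
        1.66674424e-02,  1.19268676e-02, -6.30023897e-05]), 'eef_pos': array([0.2516733 , 0.59882905, 0.23046299]), 'ee_rot': array([-8.74487772e-05,  1.97588260e-01,  9.80284797e-01, -7.67355280e-04]), 'force': array([-0.34048682,  0.31635485,  1.03947664]), 'moment': array([0.02766322, 0.04249773, 0.0230638 ]), 'finger_force': 0.0, 'width': 0.9986810735207362}
top 369.15858934580075 321.2034669299915 199.6766219277753 [[0.011, -0.993, 0.121, 0.46], [-1.0, -0.01, 0.011, -0.095], [-0.01, -0.121, -0.993, 1.002], [0.0, 0.0, 0.0, 1.0]]
scene 482.7656577646229 309.9698561866144 200.65967550170652 [[-0.352, 0.757, -0.551, 1.236], [0.936, 0.292, -0.197, 0.156], [0.012, -0.585, -0.811, 1.065], [0.0, 0.0, 0.0, 1.0]]
```

View pics/top0.png

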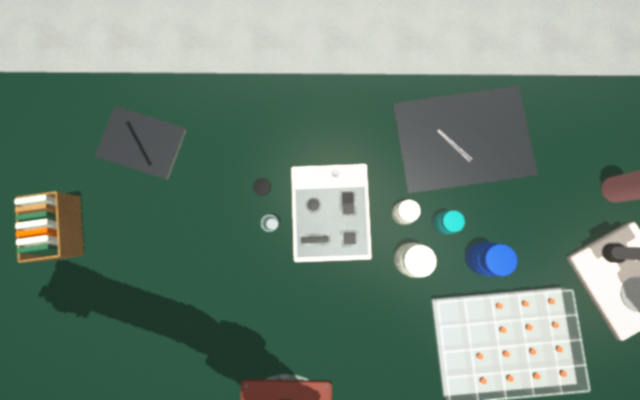

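View pics/scene0.png

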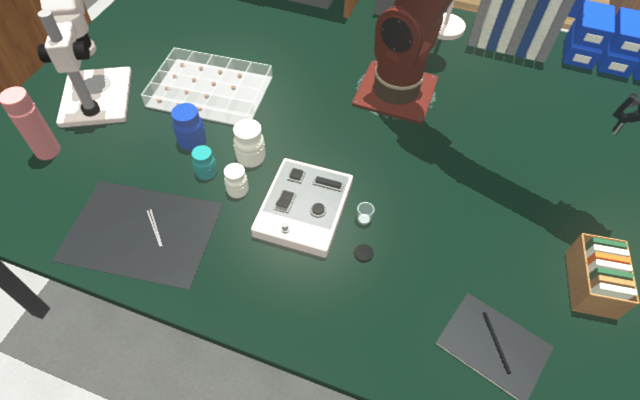

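Top view: console about (331,213), round key (313,204), bar (314,239), rocker (348,203), square (350,238), bushing (335,173). The jar (269,223) and lid (262,186) are on +y, and the tub candidate is the small white one (406,211), not the bigger white (415,260), teal (451,222) or blue (497,260). 
Look-alikes for what I push are the rocker (348,203) against the square key (350,238), and the round key (313,204) against the lid (262,186). I'll check these in a close crop.

```bash
cat > h.py <<'E'
import cv2,numpy as np
from workcell import robot
def ray(c,u,v):
    P=np.array(c['pose']);d=P[:3,:3]@[(u-c['cx'])/c['fx'],(v-c['cy'])/c['fy'],1];return P[:3,3],d
def plane(c,u,v,z):
    o,d=ray(c,u,v);return (o+d*(z-o[2])/d[2])[:2]
def proj(c,p):
    P=np.array(c['pose']);q=P[:3,:3].T@(np.array(p)-P[:3,3]);return [c['fx']*q[0]/q[2]+c['cx'],c['fy']*q[1]/q[2]+c['cy']]
E
python3 - <<'E'
from h import *
rois={'top':(285,375,155,270),'scene':(245,360,150,260)}
tiles=[]
for n,(a,b,c0,d) in rois.items():
    im=cv2.imread(f'pics/{n}0.png');c=robot.camera_info(n)
    k=cv2.resize(im[c0:d,a:b],None,fx=4,fy=4,interpolation=cv2.INTER_CUBIC)
    tiles.append(cv2.copyMakeBorder(k,0,470-k.shape[0],0,0,0) if k.shape[0]<470 else k)
    g=cv2.cvtColor(k,cv2.COLOR_BGR2GRAY); hsv=cv2.cvtColor(k,cv2.COLOR_BGR2HSV)
    for nm,m in(('dark',((g<80)&(hsv[...,1]<90))),('console',(g>110)&(hsv[...,1]<60))):
        cs,_=cv2.findContours(m.astype(np.uint8),cv2.RETR_EXTERNAL,cv2.CHAIN_APPROX_NONE)
        for q in cs:
            if cv2.contourArea(q)<500: continue
            M=cv2.moments(q);r=cv2.minAreaRect(q)
            f=lambda p:((p[0]+.5)/4-.5+a,(p[1]+.5)/4-.5+c0)
            u=f((M['m10']/M['m00'],M['m01']/M['m00']))
            print(n,nm,np.round(u,1),int(M['m00']),'plane.058',np.round(plane(c,*u,.058),4),'rect',np.round(r[1],0),round(r[2],1))
            if nm=='console':
                print(' corners@.045',[np.round(plane(c,*f(p),.045),4).tolist() for p in cv2.boxPoints(r)])
cv2.imwrite('pics/crop.png',cv2.hconcat(tiles))
E
```

```text
top console [330.5 212.7] 124114 plane.058 [ 0.5419 -0.1086] rect [394. 322.] 88.2
 corners@.045 [[0.67, 0.0021], [0.6788, -0.2103], [0.4219, -0.2172], [0.4131, -0.0116]]
scene console [278.4 253.2] 7310 plane.058 [ 0.7236 -0.1048] rect [261.  56.] 15.0
 corners@.045 [[0.7456, -0.1727], [0.7079, -0.1804], [0.6967, -0.0196], [0.7337, -0.015]]
scene console [358. 212.] 815 plane.058 [0.5415 0.0369] rect [79. 14.] 90.0
 corners@.045 [[0.5062, 0.0214], [0.5029, 0.0299], [0.5617, 0.0481], [0.5649, 0.0398]]
scene console [297.5 204.4] 145037 plane.058 [ 0.5746 -0.1146] rect [509. 357.] 16.5
 corners@.045 [[0.7021, -0.2689], [0.4171, -0.332], [0.418, 0.0297], [0.6897, 0.0474]]
```

View pics/crop.png

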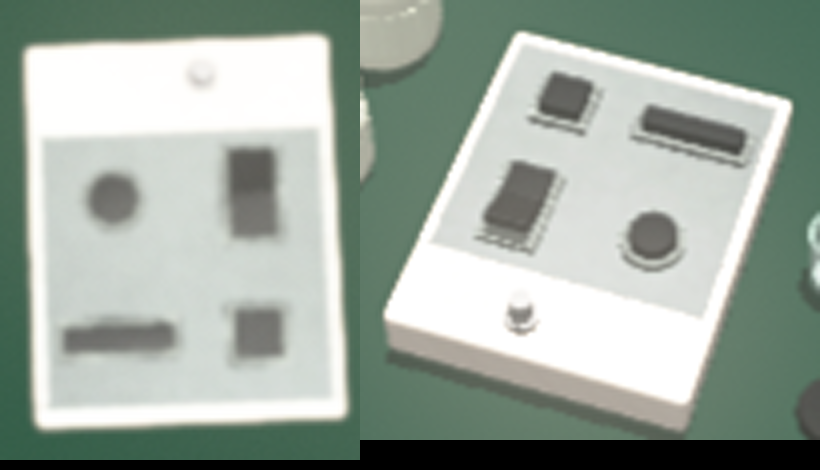

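The crop shows, in the top view at 4x, the round key (112,198), the rocker with its pivot near (252,191) and raised +x half near (252,168), the bar (119,337), the square key (258,332) and the bushing (201,75). The identities agree in both views.

```bash
python3 - <<'E'
from h import *
rois={'top':(285,375,155,270),'scene':(245,360,150,260)}
for n,(a,b,c0,d) in rois.items():
    im=cv2.imread(f'pics/{n}0.png');c=robot.camera_info(n)
    k=cv2.resize(im[c0:d,a:b],None,fx=4,fy=4,interpolation=cv2.INTER_CUBIC).astype(int)
    m=((k.max(2)<140)&(k.max(2)-k.min(2)<22)).astype(np.uint8)
    m=cv2.morphologyEx(m,cv2.MORPH_OPEN,np.ones((9,9)))
    cs,_=cv2.findContours(m,cv2.RETR_EXTERNAL,cv2.CHAIN_APPROX_NONE)
    for q in cs:
        if not 900<cv2.contourArea(q)<8000: continue
        M=cv2.moments(q);r=cv2.minAreaRect(q)
        f=lambda p:((p[0]+.5)/4-.5+a,(p[1]+.5)/4-.5+c0)
        p=np.array([M['m10'],M['m01']])/M['m00']
        print(n,p.round(),int(M['m00']),[ (z,np.round(plane(c,*f(p),z),4).tolist()) for z in(.058,.061)],np.round(r[1]),round(r[2],1))
# console top edge fit from top view: white-vs-green outline corners
c=robot.camera_info('top')
for p in[(25,47),(328,36),(348,417),(36,429)]:
    print('corner',np.round(plane(c,(p[0]+.5)/4-.5+285,(p[1]+.5)/4-.5+155,.045),4))
print(robot.camera_info('wrist')['pose'].round(3).tolist() if hasattr(robot.camera_info('wrist')['pose'],'round') else robot.camera_info('wrist')['pose'])
E
```

```text
top [119. 338.] 2321 [(0.058, [0.4743, -0.0679]), (0.061, [0.4742, -0.068])] [ 24. 107.] 88.1
top [258. 332.] 1782 [(0.058, [0.4787, -0.1563]), (0.061, [0.4786, -0.1561])] [44. 42.] 90.0
top [112. 198.] 1596 [(0.058, [0.5634, -0.0626]), (0.061, [0.5631, -0.0627])] [44. 44.] 90.0
top [252. 191.] 3618 [(0.058, [0.5691, -0.1522]), (0.061, [0.5687, -0.152])] [85. 46.] 90.0
scene [449. 411.] 1162 [(0.058, [0.6543, 0.069]), (0.061, [0.6561, 0.0693])] [60. 25.] 90.0
scene [173. 397.] 4841 [(0.058, [0.7048, -0.0884]), (0.061, [0.7063, -0.0876])] [312.  21.] 15.7
scene [293. 236.] 1688 [(0.058, [0.5684, -0.0617]), (0.061, [0.5704, -0.061])] [44. 45.] 90.0
scene [159. 201.] 3195 [(0.058, [0.5733, -0.1514]), (0.061, [0.5753, -0.1505])] [47. 83.] 29.1
scene [334. 130.] 2562 [(0.058, [0.4787, -0.0656]), (0.061, [0.4809, -0.0649])] [106.  27.] 14.5
scene [205.  97.] 1761 [(0.058, [0.4831, -0.1555]), (0.061, [0.4854, -0.1546])] [47. 44.] 17.1
corner [ 0.6646 -0.0031]
corner [ 0.6738 -0.203 ]
corner [ 0.4255 -0.2147]
corner [ 0.4157 -0.0153]
[[0.388, 0.878, 0.28, 0.182], [0.922, -0.369, -0.119, 0.629], [-0.001, 0.305, -0.952, 0.373], [0.0, 0.0, 0.0, 1.0]]
```

Layout fit: yaw about 0.05, round (0.565,-0.062), bar (0.475,-0.066), rocker pivot (0.570,-0.152), pad (0.586,-0.151). I'll close the fingers, turn -0.449 about tool z and head over.

```bash
python3 -m pendant '[[0,-2.7,-2.6,0,0,0,-0.06],[0,-5.5,-5.2,0,0,0,-0.12],[0,-8.2,-7.8,0,0,0,-0.18],[0,-11,-10.4,0,0,0,-0.24],[0,-13.7,-13,0,0,0,-0.3],[0,-16.4,-15.5,0,0,0,-0.36],[0,-19.2,-18,0,0,0,-0.42],[0,-22,-20.6,0,0,0,-0.449]]' 20
cat >> h.py <<'E'
from scipy.spatial.transform import Rotation as R
def go(t):
    s=robot.state();q=s['ee_rot'];r=R.from_quat([q[1],q[2],q[3],q[0]])
    print('t',round(s['time_s'],2),'p',s['eef_pos'].round(4),'F',s['force'].round(1),'w',round(s['width'],3))
    print('shift cm',(r.inv().apply(np.array(t)-s['eef_pos'])*100).round(2))
    yw=np.arctan2(*r.apply([1,0,0])[1::-1]);print('tool x yaw',yw.round(3),'tilt',r.apply([0,0,1]).round(3))
E
python3 -c "
from h import *
go([.5857,-.151,.12])"
```

```text
time_s: 0.77
eef_pos: [0.3751, 0.3223, 0.2311]
ee_rot: [-0.0, -0.027, 1.0, -0.0]
force: [0.7, 0.4, 0.6]
width: 0.002
finger_force: 0.0
t 0.77 p [0.3751 0.3223 0.2311] F [0.7 0.4 0.6] w 0.002
shift cm [-18.44 -48.41  11.11]
tool x yaw -3.087 tilt [-0. -0. -1.]
```

```bash
python3 -m pendant '[[0,-1.4,-3.8,0.4,0,0,0],[0,-2.8,-7.5,0.8,0,0,0],[0,-4.2,-11.2,1.2,0,0,0],[0,-5.6,-15,1.6,0,0,0],[0,-7,-18.7,2,0,0,0],[0,-8.4,-22.4,2.4,0,0,0],[0,-9.8,-26,2.8,0,0,0],[0,-11,-29.5,3,0,0,0]]'
python3 -c "
from h import *
go([.5857,-.151,.12])"
```

```text
time_s: 1.43
eef_pos: [0.4999, 0.0329, 0.2009]
ee_rot: [-0.0, -0.025, 1.0, -0.0]
force: [0.2, 0.8, 0.3]
width: -0.002
finger_force: 0.0
t 1.43 p [0.4999 0.0329 0.2009] F [0.2 0.8 0.3] w -0.002
shift cm [ -7.63 -18.8    8.09]
tool x yaw -3.091 tilt [-0. -0. -1.]
```

```bash
python3 -m pendant '[[0,-1.5,-3.7,1.5,0,0,0],[0,-3,-7.4,3,0,0,0],[0,-4.5,-11.1,4.5,0,0,0],[0,-6,-15,6,0,0,0],[0,-7.2,-18,7.5,0,0,0],[0,-7.6,-18.8,8,0,0,0],[0,-7.6,-18.8,8,0,0,0],[0,-7.6,-18.8,8,0,0,0]]'
python3 -c "
from h import *
go([.5857,-.151,.075])
c=robot.camera_info('wrist');im=robot.get_image('wrist');cv2.imwrite('pics/w1.png',im)
np.save('w1.npy',c['pose'])
for nm,p in dict(pad=[.5857,-.151,.0643],pivot=[.5697,-.1518,.058],sq=[.480,-.1564,.061],rnd=[.5652,-.0619,.061],bar=[.4753,-.0664,.061]).items(): print(nm,np.round(proj(c,p)))
"
```

```text
time_s: 2.1
eef_pos: [0.5847, -0.1489, 0.1206]
ee_rot: [-0.001, -0.025, 1.0, -0.0]
force: [0.1, 0.1, -0.5]
width: 0.003
finger_force: 0.0
t 2.1 p [ 0.5847 -0.1489  0.1206] F [ 0.1  0.1 -0.5] w 0.003
shift cm [-0.1  -0.21  4.56]
tool x yaw -3.092 tilt [-0.002 -0.    -1.   ]
pad [316. 219.]
pivot [316. 194.]
sq [315.  52.]
rnd [446. 196.]
bar [465.  52.]
```

View pics/w1.png

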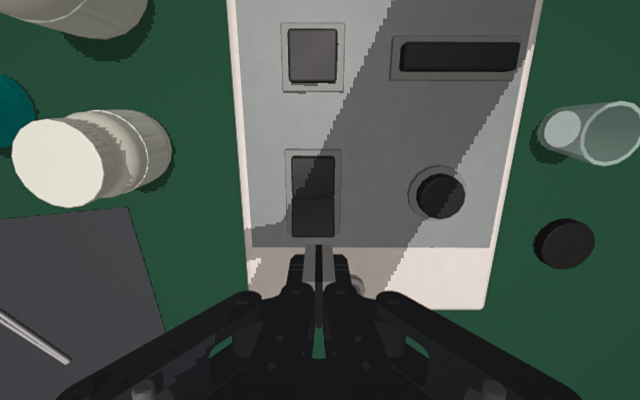

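Wrist view: square (313,55), bar (460,57), rocker pivot (313,197) with its raised half at (313,217), and round (441,196). These are within about 2 mm of the predictions, so I'll shift targets half that and use pad (0.587,-0.152). Next I approach it and descend gently.

```bash
python3 -m pendant '[[0,-0.2,-0.3,1.5,0,0,0],[0,-0.2,-0.3,3,0,0,0],[0,-0.2,-0.3,4,0,0,0],[0,-0.2,-0.3,4.5,0,0,0],[0,-0.2,-0.3,4.5,0,0,0]]'
python3 -c "
from h import *
go([.587,-.152,.058])"
```

```text
time_s: 2.57
eef_pos: [0.5869, -0.1502, 0.0757]
ee_rot: [-0.001, -0.026, 1.0, 0.0]
force: [-0.2, -0.8, -0.4]
width: -0.001
finger_force: 0.0
t 2.57 p [ 0.5869 -0.1502  0.0757] F [-0.2 -0.8 -0.4] w -0.001
shift cm [-0.   -0.18  1.77]
tool x yaw -3.089 tilt [-0.001  0.001 -1.   ]
```

```bash
python3 -m pendant '[[0,0,-0.2,0.5,0,0,0],[0,0,-0.2,0.8,0,0,0],[0,0,-0.2,1.1,0,0,0],[0,0,-0.2,1.4,0,0,0],[0,0,-0.2,1.7,0,0,0],[0,0,-0.2,1.7,0,0,0]]'
python3 -c "
from h import *
go([.587,-.152,.058])"
python3 -m pendant '[[0,0,0,0.15,0,0,0],[0,0,0,0.3,0,0,0],[0,0,0,0.3,0,0,0]]'
```

```text
time_s: 3.07
eef_pos: [0.5874, -0.1537, 0.0589]
ee_rot: [-0.0, -0.026, 1.0, -0.0]
force: [1.2, -0.5, 0.9]
width: -0.0
finger_force: 0.2
t 3.07 p [ 0.5874 -0.1537  0.0589] F [ 1.2 -0.5  0.9] w -0.0
shift cm [0.03 0.17 0.09]
tool x yaw -3.09 tilt [-0. -0. -1.]
time_s: 3.32
eef_pos: [0.5875, -0.1537, 0.058]
ee_rot: [0.0, -0.025, 1.0, 0.001]
force: [-8.3, 3.1, 19.7]
width: -0.001
finger_force: 9.8
```

```bash
python3 -m pendant '[[0,0,0,-3,0,0,0],[0,0,0,-5,0,0,0],[0,2,1.5,-5.5,0,0,0],[0,5,4,-5.5,0,0,0],[0,8,6.5,-5.5,0,0,0],[0,10.6,9.1,-5.5,0,0,0],[0,10.6,9.1,-5.5,0,0,0],[0,10.6,9.1,-5.5,0,0,0]]'
python3 -c "
from h import *
go([.4765,-.068,.068])
c=robot.camera_info('wrist');im=robot.get_image('wrist');cv2.imwrite('pics/w2.png',im);im=robot.get_image('scene')[150:260,230:370]
cv2.imwrite('pics/s2.png',cv2.resize(im,None,fx=5,fy=5,interpolation=cv2.INTER_CUBIC))
for nm,p in dict(pivot=[.5707,-.153,.058],rnd=[.566,-.063,.061],bar=[.4765,-.068,.061]).items(): print(nm,np.round(proj(c,p)))
"
```

```text
time_s: 3.98
eef_pos: [0.4757, -0.0666, 0.1113]
ee_rot: [-0.0, -0.027, 1.0, 0.001]
force: [1.2, -0.3, 0.8]
width: 0.002
finger_force: 0.0
t 3.98 p [ 0.4757 -0.0666  0.1113] F [ 1.2 -0.3  0.8] w 0.002
shift cm [-0.07 -0.15  4.33]
tool x yaw -3.088 tilt [-0.     0.002 -1.   ]
pivot [201. 328.]
rnd [317. 331.]
bar [317. 222.]
```

View pics/s2.png

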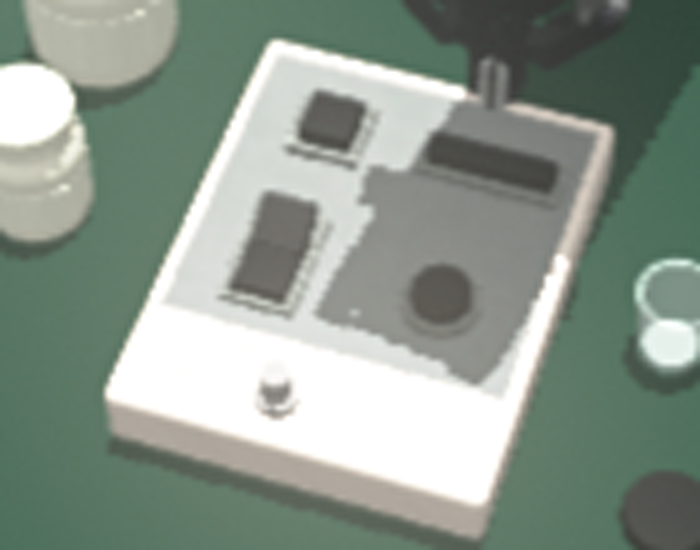

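View pics/w2.png

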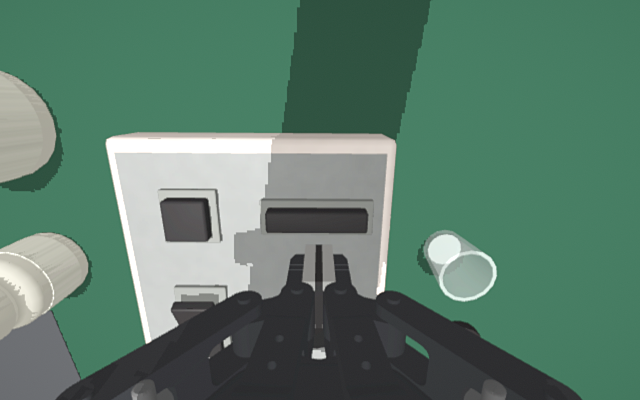

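The scene crop shows the rocker (275,245) tipped, and the wrist view shows its near (-x) half now raised (193,310). In the wrist view the bar (317,220) sits at its predicted position (317,222). Now I press the bar.

```bash
python3 -m pendant '[[0,0,-0.1,1.5,0,0,0],[0,0,-0.1,3,0,0,0],[0,0,-0.1,4.2,0,0,0],[0,0,-0.1,4.8,0,0,0],[0,0,-0.1,5.2,0,0,0],[0,0,-0.1,5.5,0,0,0],[0,0,-0.1,5.6,0,0,0],[0,0,-0.1,5.6,0,0,0]]'
python3 -c "
from h import *
go([.4765,-.068,.055])"
```

```text
time_s: 4.75
eef_pos: [0.4775, -0.0695, 0.0556]
ee_rot: [0.0, -0.025, 1.0, -0.0]
force: [0.6, 0.4, -0.0]
width: 0.0
finger_force: 0.0
t 4.75 p [ 0.4775 -0.0695  0.0556] F [ 0.6  0.4 -0. ] w 0.0
shift cm [0.09 0.16 0.06]
tool x yaw -3.091 tilt [ 0.001 -0.    -1.   ]
```

```bash
python3 -m pendant '[[0,0,0,0.1,0,0,0],[0,0,0,0.2,0,0,0],[0,0,0,0.3,0,0,0],[0,0,0,0.3,0,0,0]]'
```

```text
time_s: 5.08
eef_pos: [0.4778, -0.0693, 0.0545]
ee_rot: [0.0, -0.025, 1.0, 0.001]
force: [-11.0, 0.1, 28.4]
width: -0.001
finger_force: 14.2
```

```bash
python3 -m pendant '[[0,0,0,-3,0,0,0],[0,0,0,-5,0,0,0],[0,-2,0.1,-5.5,0,0,0],[0,-5,0.2,-5.5,0,0,0],[0,-8,0.2,-5.5,0,0,0],[0,-8.8,0.2,-5.5,0,0,0],[0,-8.8,0.2,-5.5,0,0,0],[0,-8.8,0.2,-5.5,0,0,0]]'
python3 -c "
from h import *
go([.566,-.063,.064])
c=robot.camera_info('wrist');im=robot.get_image('wrist')
a=im[0:300,120:520];t=cv2.resize(robot.get_image('scene')[150:250,230:350],None,fx=3,fy=3,interpolation=cv2.INTER_CUBIC)
cv2.imwrite('pics/w3.png',cv2.hconcat([a,t]))
for nm,p in dict(pivot=[.5707,-.153,.058],rnd=[.566,-.063,.061],bardown=[.4765,-.068,.055],sq=[.481,-.1575,.061]).items(): print(nm,np.round(proj(c,p)-np.array([120,0])))
"
```

```text
time_s: 5.75
eef_pos: [0.5644, -0.0629, 0.1071]
ee_rot: [-0.0, -0.026, 1.0, -0.0]
force: [-0.2, 0.6, -0.2]
width: -0.002
finger_force: 0.0
t 5.75 p [ 0.5644 -0.0629  0.1071] F [-0.2  0.6 -0.2] w -0.002
shift cm [-0.16 -0.02  4.31]
tool x yaw -3.091 tilt [-0.001 -0.001 -1.   ]
pivot [ 65. 224.]
rnd [199. 226.]
bardown [198.  81.]
sq [42. 81.]
```

View pics/w3.png

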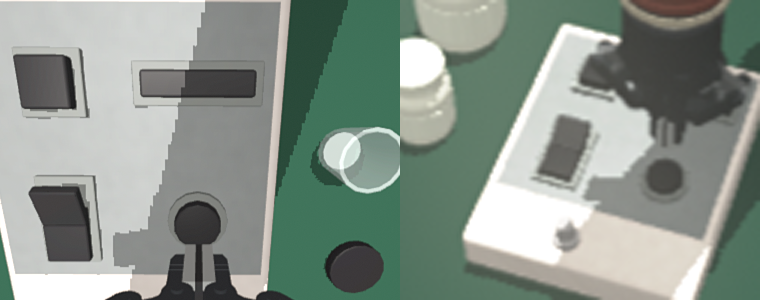

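The wrist crop shows the bar down in its surround (198,83), the rocker fully tipped (+x half level, (66,229)) and the square key up (44,82). The round key is at (197,221), as predicted. Now I press the round key.

```bash
python3 -m pendant '[[0,-0.1,0,1.5,0,0,0],[0,-0.1,0,3,0,0,0],[0,-0.1,0,4,0,0,0],[0,-0.1,0,4.4,0,0,0],[0,-0.1,0,4.8,0,0,0],[0,-0.1,0,5.1,0,0,0],[0,-0.1,0,5.3,0,0,0],[0,-0.1,0,5.4,0,0,0]]'
python3 -m pendant '[[0,0,0,0.05,0,0,0],[0,0,0,0.1,0,0,0],[0,0,0,0.1,0,0,0]]'
```

```text
time_s: 6.52
eef_pos: [0.5657, -0.0628, 0.0548]
ee_rot: [-0.0, -0.025, 1.0, 0.0]
force: [-12.6, 2.1, 25.6]
width: 0.001
finger_force: 13.1
time_s: 6.77
eef_pos: [0.5657, -0.0628, 0.0548]
ee_rot: [-0.0, -0.025, 1.0, 0.001]
force: [-13.3, 1.7, 27.3]
width: 0.001
finger_force: 13.9
```

```bash
python3 -m pendant '[[0,0,0,0,0,0,0],[0,0,0,0,0,0,0],[0,0,0,0,0,0,0],[0,0,0,0,0,0,0],[0,0,0,0,0,0,0],[0,0,0,0,0,0,0],[0,0,0,0,0,0,0],[0,0,0,0,0,0,0]]' && python3 -m pendant '[[0,0,0,0,0,0,0],[0,0,0,0,0,0,0],[0,0,0,0,0,0,0],[0,0,0,0,0,0,0],[0,0,0,0,0,0,0],[0,0,0,0,0,0,0],[0,0,0,0,0,0,0],[0,0,0,0,0,0,0]]' && python3 -m pendant '[[0,0,0,0,0,0,0],[0,0,0,0,0,0,0],[0,0,0,0,0,0,0],[0,0,0,0,0,0,0],[0,0,0,0,0,0,0],[0,0,0,0,0,0,0],[0,0,0,0,0,0,0]]' && python3 -m pendant '[[0,0,0,-2,0,0,0],[0,0,0,-4,0,0,0],[0,0,0,-7,0,0,0],[0,0,0,-9,0,0,0],[0,0,0,-10,0,0,0],[0,0,0,-10,0,0,0],[0,0,0,-10,0,0,0]]'
python3 -c "
from h import *
im=robot.get_image('wrist')
t=cv2.resize(robot.get_image('top')[155:270,250:430],None,fx=2,fy=2)
im=cv2.resize(im,(430,269));t=t[:]
o=np.zeros((269,790,3),np.uint8);o[:,:430]=im;o[:230,430:]=t
cv2.imwrite('pics/f.png',o)"
```

```text
time_s: 7.43
eef_pos: [0.5657, -0.0628, 0.0547]
ee_rot: [-0.0, -0.025, 1.0, 0.001]
force: [-14.0, 1.6, 27.5]
width: -0.003
finger_force: 13.9
time_s: 8.1
eef_pos: [0.5657, -0.0628, 0.0548]
ee_rot: [-0.0, -0.025, 1.0, 0.001]
force: [-14.5, 1.5, 28.0]
width: 0.002
finger_force: 13.9
time_s: 8.68
eef_pos: [0.5657, -0.0628, 0.0547]
ee_rot: [-0.0, -0.025, 1.0, 0.001]
force: [-14.3, 2.2, 27.9]
width: -0.001
finger_force: 13.9
time_s: 9.27
eef_pos: [0.5659, -0.0625, 0.152]
ee_rot: [0.0, -0.026, 1.0, 0.0]
force: [-0.6, -1.0, -0.1]
width: -0.006
finger_force: 0.0
```

View pics/f.png

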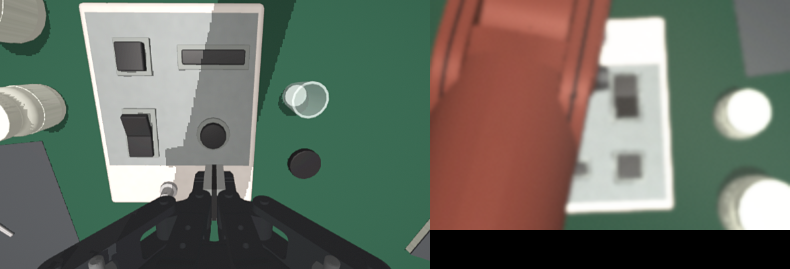

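The final view shows the rocker tipped (140,133), the bar down (213,57), and the round (213,135) and square (130,56) keys up. The bushing (168,188), jar, lid and tub are undisturbed, and the gripper is clear.

```bash
python3 -c "
from workcell import robot
print(robot.hand_in())"
```

```text
the job is handed in; nothing more can be done
None
```

The job is handed in at about 9.3 s: rocker tipped over, bar key down and staying down, round key held down just over two seconds and up again, in that order, with the square key and the loose items left alone.

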